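# Roll the liner sheet flat into the baking tray

## Task

Take the wide roller by its wooden grip out of its stand and roll the stiff white liner sheet down into its tray: set the roller square across the sheet right beside the edge that is tucked under the steel lip, press down firmly (about 10 N), and keep pressing as you roll in one pass along the middle to the raised free end, until the sheet lies flat. Then hang the wide roller back in its own stand, centred and level as it was, and let go.

Things in the scene. Friction and masses are not known exactly. Their poses are not given: they have to be found in the camera images.
- roller: Wide roller, 0.37 kg: wooden roll (diameter 44, 110 mm long, turns freely) under a steel crossbar 200 x 36 mm (z 50 to 56 mm), with a wooden grip on top (z 56 to 98 mm, 24 mm thick along x, 70 mm along y; pinch it from above along x). Origin: lowest point of the roll, mid-length; y along the roll, x the rolling direction, z up. Same both ways round. Not the narrow roller (140 mm crossbar, own stand).
- stand: The wide roller's grey stand, fixed: two posts, flat tops 62 mm above the table, 60 mm along x by 20 mm along y, centred at y = +-88 mm. Origin: centre of its underside, on the table; z up. The crossbar's ends lie on the post tops, the roll hangs between the posts (18 mm play each way along y); the roller's origin is then 12 mm above the stand's, their y axes parallel.
- liner: Stiff white sheet, 200 x 100 x 4 mm, in a steel tray (rims 18 mm high). One short edge is hinged under a lip (to x = 6, z = 7 mm) by the tray's loop handle; the free one is 12 to 18 mm too high. Origin: hinge, mid-edge, 18 mm above the table; x to the free edge, y across, upper face z = 2 mm. Flat = x level, against a stop. Hinge friction 0.5 N m: yields to 12 N at x = 40, 3 N at 160 mm, then stays.
- roll (a joint): How far the wide roller's roll has turned in its frame, rad, 0 at the start, either sign; 1 rad is 22 mm of rolling.
There are look-alikes about, which are no part of the job. What is shaped like the roller but pink or yellow is not meant.

How it is judged (in metres and radians):
On the way, in this order (a step that is already met when the one before it is completed fails the run):
1. the wide roller is pressed on the sheet with more than 5 N beside the held edge (origin at x under 75 mm, within 25 mm of the sheet's middle line, square to 15 degrees) (x of roller in the frame of liner below 0.075 m and y of roller in the frame of liner between -0.025 and 0.025 m and angle between the y axis of roller and the y axis of liner, either way round below 0.26 rad and contact force between roller and liner above 5 N), for 0.1 s.
2. still pressed with more than 5 N, it has rolled to the free end (x over 145 mm), the roll having turned more than 3 rad, and the sheet is flat (x of roller in the frame of liner above 0.145 m and y of roller in the frame of liner between -0.025 and 0.025 m and angle between the y axis of roller and the y axis of liner, either way round below 0.26 rad and contact force between roller and liner above 5 N and (value of joint roll above 3 rad or value of joint roll below -3 rad) and angle between liner's own z axis and vertical below 0.025 rad), for 0.1 s.
At the end, for the whole second after the job is handed in: The sheet lies flat in its tray (within 1.4 degrees) and the wide roller hangs at rest on its own stand by both crossbar ends: within 20 mm of the stand's centre, square to 15 degrees, level to 5 degrees, at its hanging height within 6 mm, released (angle between liner's own z axis and vertical below 0.025 rad and horizontal distance between roller and stand below 0.02 m and z of roller in the frame of stand between 0.006 and 0.018 m and angle between the y axis of roller and the y axis of stand, either way round below 0.26 rad and angle between roller's own z axis and vertical below 0.09 rad and linear speed of roller below 0.02 m/s and contact force between roller and the fingers below 0.2 N); the robot touches nothing.
It also fails if it takes over 64 s, if anything falls off the work surface, if the arm or the gripper's body presses on something with over 40 N, if the wrist force passes 120 N, or if a joint passes its speed limit or range.

## Robot

A 6-joint arm with a two-finger parallel gripper is mounted at the origin on the work surface. World frame = base frame: x ahead of the robot, y to its left, z up, the work surface at z = 0. Lengths are in mm, angles in rad, forces in N, time in s.
With the tool pointing down it reaches from about 275 to 750 mm from the base axis. Payload 10.2 kg.
Tool frame: the origin (TCP) lies midway between the tips of the shut fingers; the grasp point (between the pads) lies 19 mm behind it; z points along the fingers, y is the line along which they close (so a half turn about z gives the same grasp; the last joint's range is limited). The gripper opens to 85 mm and grips with 20 to 120 N. Pads are 22 mm wide; open, the fingers measure 114 mm over their backs; the gripper's body (76 mm by 85 mm) begins 54 mm behind the grasp point. The pads swing forward as they close: fully open they stand 13 mm farther back than shut.
Start: joints at [-1.38, 0.313, 1.498, -0, 1.331, -0.223], TCP at [211.086, -480.701, 231.294] pointing down, gripper open.
Joint ranges: [-2.94, 2.94], [-0.97, 2.17], [0.19, 2.56], [-1.23, 4.37], [0.02, 3.11], [-2.88, 2.88]. Speed limits (rad/s): [2.39, 2.39, 3.01, 3.14, 3.14, 3.14].

## Interface

Orientations are given as a unit quaternion [w, x, y, z].
In Python, from rig import ctrl gives the robot as it stands.
- The arm moves only by the tool send_rows, never from a script. Its argument "targets" is a list of rows, each a list of 7 numbers: the closure, from -1 (fully open) to 1 (shut), so that 0 is half open, then the shift along the tool's x, y, z in m, then the turn, a rotation vector about the tool's x, y, z in rad. In form: [[claw, dx, dy, dz, ax, ay, az], ...]. A call has exactly 10 rows; each row shifts and turns the commanded pose from where the row before left it, along the tool's axes as they then stand; what a row does not reach is not made up. A row lasts 1/8 s, in which the tool goes at most 62.5 mm and 10.7 degrees, less where a joint would pass 70% of its speed; a pose out of reach is approached as far as the arm can. A call with a gripper value outside its range is refused whole. The fingers move at their own pace and stop on an object; "squeeze" is the grip in N (left out, the last holds). Time passes only in rows, so rows that do not move let the fingers close, or fill a call up. It gives the time, the measured TCP pose, the force, the opening and the grip force at its end, in the units of the state.
- ctrl.sense(): the state, without advancing time (a new reading comes with each control period).
- ctrl.capture(name): name is "side" or "top" or "wrist"; returns a dict with "img" (420x560x3 uint8, red, green, blue), "camera_matrix" (3x3 intrinsics, pixels), "R" (3x3) and "t" (3): a world point X has camera coordinates R X + t. Camera axes: x right, y down, z forward; pixel columns grow to the right and rows downward; lengths in mm; the calibration is good to about 2 mm. A picture is of the moment at which its call begins. There is no depth.
- ctrl.finish_job(): hands the job in; it is judged then, once.
Trained networks look in a picture, given as the dict that the camera call returned (one of the last four; its "shot" number tells which), for a name from the list of things; names that differ only in an ending like _2 or _b are one class to them, and where a whole thing is asked for, a point or a joint stands for the part that bears it (a point fixed in the world has none). Each returns a list of dicts, best first, with "score" (0 to 1); they miss things now and then, are a little off and sometimes report something else, mostly with a low value. They report only what shows in the picture. A call takes as long as a camera call. They do not tell look-alikes from the thing itself.
- ctrl.boxes_of(query, picture): "extent" ([left, top, width, height] in pixels, round what is visible of it).
- ctrl.landmark_of(query, picture): "point" ([column, row] in pixels: a listed point, or the origin of a listed thing).
The state is a dict: "time_s": time; "joints": joint angles; "dq": joint speeds; "tau": joint torques, N m; "eef_pos": TCP position; "ee_rot": TCP orientation; "force": force on the tool from outside, world axes, zero at the start; "wrist_torque": the same for the moment, N m; "grip_width": opening from 0.0 (shut) to 1.0 (fully open); "grip_force": force on a finger pad.
Only numpy, scipy, OpenCV 4.12 (cv2) and the standard library are available. Lean on these libraries where they do the work, as an engineer would, in place of code of your own. Each camera call takes 0.05 s, during which the arm holds its last target. There are 200 camera calls.

## Working session

There is one attempt and no reset: what is moved stays moved. The work goes in short steps, Python scripts to look and compute and a tool call to move; the robot and the scene stay as the last step left them, time stands still between calls to the robot, and variables do not carry over. Pictures are saved under pics/ and viewed, at most 10 in all, crops included, and the job is handed in when it is done.

Besides the shell and the picture viewer there is one more tool, called after "Call:" in YAML: its name, and indented under it one key for each argument. send_rows: Moves the arm, as the interface text tells. Its arguments: {"type":"object","properties":{"targets":{"type":"array"},"squeeze":{"type":"number"}},"required":["targets"]}

```bash
ls; mkdir -p pics
cat > h.py <<'E'
import numpy as np, cv2
from rig import ctrl
def shot(n,f=None):
    c=ctrl.capture(n); c={**c}
    if f: cv2.imwrite(f'pics/{f}.png',cv2.cvtColor(np.asarray(c['img']),cv2.COLOR_RGB2BGR))
    return c
def ray(c,p):
    K,R,t=[np.array(c[k],float) for k in('camera_matrix','R','t')]
    d=R.T@np.linalg.inv(K)@np.array([p[0],p[1],1.]); return -R.T@t, d/np.linalg.norm(d)
def atz(c,p,z):
    o,d=ray(c,p); return o+d*(z-o[2])/d[2]
def tri(obs):
    A=np.zeros((3,3));b=np.zeros(3)
    for c,p in obs:
        o,d=ray(c,p);M=np.eye(3)-np.outer(d,d);A+=M;b+=M@o
    X=np.linalg.solve(A,b); return X,[round(float(np.linalg.norm((np.eye(3)-np.outer(ray(c,p)[1],ray(c,p)[1]))@(X-ray(c,p)[0]))),1) for c,p in obs]
def proj(c,X):
    K,R,t=[np.array(c[k],float) for k in('camera_matrix','R','t')]
    v=K@(R@np.array(X,float)+t); return v[:2]/v[2]
E
python3 - <<'E'
from h import *
np.set_printoptions(precision=1,suppress=True)
ims=[]
for n in('top','side'):
    c=shot(n,n+'0')
    for q in('roller','stand','liner'):
        print(n,q,[(np.round(d['point']),round(d['score'],2)) for d in ctrl.landmark_of(q,c)][:5],[(np.round(d['extent']),round(d['score'],2)) for d in ctrl.boxes_of(q,c)][:5])
print(ctrl.sense())
E
```

```text
pics
top roller [(array([400., 127.]), 0.85), (array([174., 284.]), 0.83), (array([397., 233.]), 0.59)] [(array([349., 194.,  77.,  48.]), 0.85), (array([129., 232.,  76., 108.]), 0.72), (array([348.,  99., 115.,  45.]), 0.69)]
top stand [(array([402., 132.]), 0.78)] [(array([347.,  96., 113.,  65.]), 0.7)]
top liner [(array([194., 185.]), 0.76)] [(array([369., 129.,  63.,  18.]), 0.69), (array([147.,  74.,  77., 114.]), 0.59)]
side roller [(array([274., 157.]), 0.87), (array([262., 348.]), 0.85)] [(array([229., 111.,  87.,  55.]), 0.8)]
side stand [(array([276., 159.]), 0.72)] [(array([231., 125.,  88.,  58.]), 0.89)]
side liner [(array([184., 266.]), 0.85)] [(array([ 59., 213., 135.,  70.]), 0.76)]
{'time_s': 0.7, 'joints': array([-1.4,  0.3,  1.5,  0. ,  1.3, -0.2]), 'dq': array([-0., -0.,  0.,  0., -0., -0.]), 'tau': array([  0. , -41.2, -26. ,  -0. ,   0. ,   0. ]), 'eef_pos': array([ 211.1, -480.7,  231.3]), 'ee_rot': array([-0. ,  1. ,  0.2,  0. ]), 'force': array([ 0.3, -0.6, -0.5]), 'wrist_torque': array([-0., -0.,  0.]), 'grip_force': 0.0, 'grip_width': 0.9993387659196478}
```

View pics/top0.png

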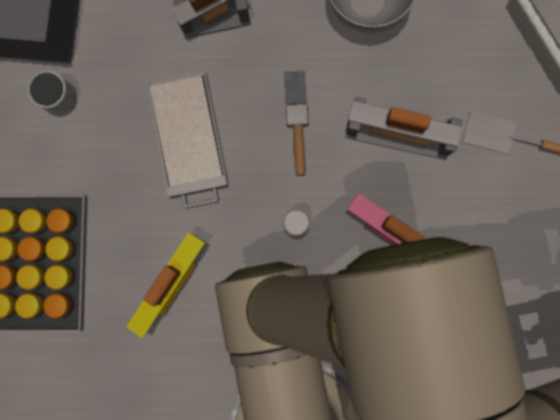

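View pics/side0.png

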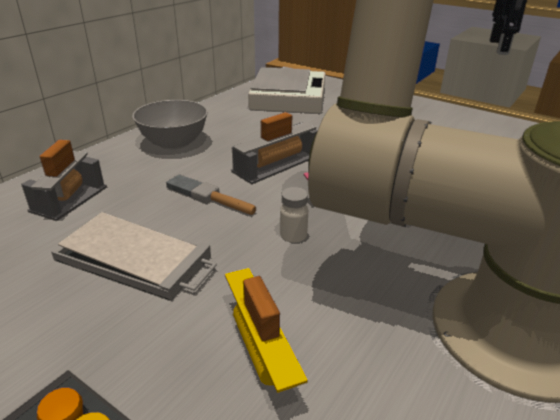

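Top view: the grey-barred rollers are at (405,125), with its stand, and at (210,12), cut off by the picture edge and smaller. The yellow one at (165,285) and the pink one at (390,220) are look-alikes. The roller at (405,125) looks like the wide one, so I'll check it in an enlarged crop and measure its crossbar. The tray is at (188,130), with its handle and lip end at about (200,190).

Run:
```python
from h import *
np.set_printoptions(precision=1,suppress=True)
t=cv2.imread('pics/top0.png');s=cv2.imread('pics/side0.png')
a=cv2.resize(t[85:170,335:475],None,fx=5,fy=5,interpolation=cv2.INTER_CUBIC)[:, :700]
b=cv2.resize(t[60:215,135:240],None,fx=2.6,fy=2.6,interpolation=cv2.INTER_CUBIC)
a=cv2.resize(t[85:170,340:475],(540,340),interpolation=cv2.INTER_CUBIC)
d=cv2.resize(s[105:185,220:330],(347,252),interpolation=cv2.INTER_CUBIC)
im=np.zeros((600,800,3),np.uint8)
im[:340,:540]=a; im[340:592,:347]=d
b=cv2.resize(t[65:213,140:235],(260,405),interpolation=cv2.INTER_CUBIC); im[:405,540:]=b
e=cv2.resize(s[205:300,45:225],(450,237),interpolation=cv2.INTER_CUBIC)[:190]; im[410:600,350:800]=e
cv2.imwrite('pics/crop0.png',im)
ct,cs=shot('top'),shot('side')
X,r=tri([(ct,(409,119)),(cs,(276,126))]);print('grip',X,r)
print('cam top',ray(ct,(280,210))[0],'px/mm',np.linalg.norm(proj(ct,X+[1,0,0])-proj(ct,X)))
for p in((352,110),(459,134)):print(atz(ct,p,62))
for n,p,q in(('liner',(194,185),(184,266)),('roller',(400,127),(274,157)),('stand',(402,132),(276,159))):
    print(n,*tri([(ct,p),(cs,q)]))
```

```text
grip [ 549.3 -199.5   88.4] [0.8, 0.8]
cam top [ 314.9    4.4 1020.8] px/mm 0.5623001574703788
[ 572.6 -103.8   62. ]
[ 527.3 -294.    62. ]
liner [442.7 187.6  22.1] [0.3, 0.3]
roller [ 552.8 -198.1   15.2] [1.1, 1.1]
stand [ 546.4 -201.2   10.7] [3.7, 3.7]
```

View pics/crop0.png

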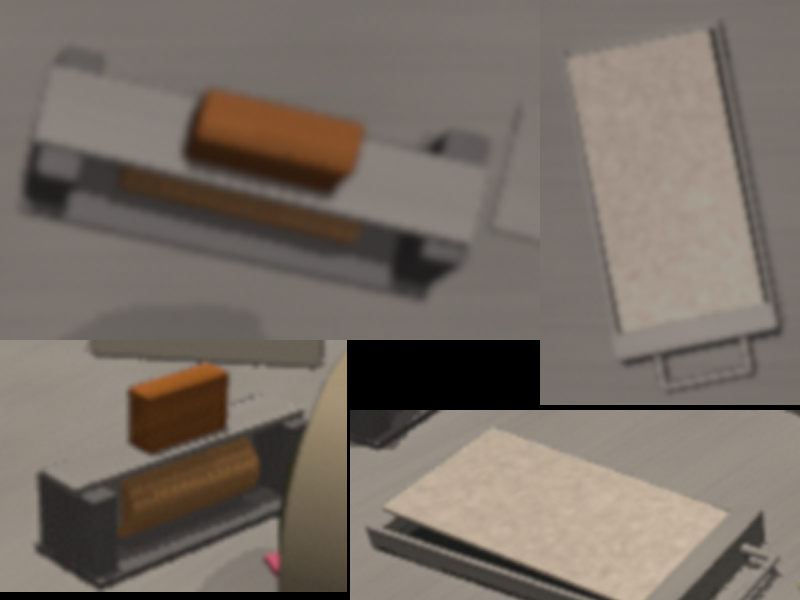

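The crop confirms it. The grey roller in its dark stand measures about 195 mm between the rough bar-end points, so it is the wide one (200 mm bar, not 140 mm). The sheet's free end is at top-view (150,86)-(204,75), and the lip is at the handle end, (170,186)-(222,176).

Run:
```python
from h import *
from scipy.spatial.transform import Rotation as Ro
np.set_printoptions(precision=1,suppress=True)
ct,cs=shot('top'),shot('side')
C=[atz(ct,p,68) for p in((353,102),(349.5,120),(462.5,126.2),(457.5,145))]
print('bar',C,np.mean(C,0)); l=(C[0]+C[1]-C[2]-C[3])/2; print('len',np.linalg.norm(l),'yaw of y axis',np.degrees(np.arctan2(l[1],l[0])))
G=[atz(ct,p,110) for p in((392,107.5),(430.5,116),(425.5,125.5),(387.5,118))];print('grip top',np.mean(G,0),G)
F=[atz(ct,p,36) for p in((149.9,85.8),(203.9,74.9))];L=[atz(ct,p,25) for p in((170,186.3),(222.2,175.7))]
print('free',F,'lip',L); f=np.mean(F,0)-np.mean(L,0);print(f,np.degrees(np.arctan2(f[1],f[0])),'width dir',np.degrees(np.arctan2(*(F[0]-F[1])[[1,0]])),np.degrees(np.arctan2(*(L[0]-L[1])[[1,0]])))
s=ctrl.sense(); q=s['ee_rot']; print(q, Ro.from_quat(q[[1,2,3,0]]).as_matrix())
c=shot('wrist'); R=Ro.from_quat(q[[1,2,3,0]]).as_matrix(); print('cam in tool',R.T@(ray(c,(280,210))[0]-s['eef_pos']),R.T@np.array(c['R']).T)
```

```text
bar [array([ 585.6, -105.1,   68. ]), array([552.8, -98.4,  68. ]), array([ 540. , -298.7,   68. ]), array([ 506.2, -288.9,   68. ])] [ 546.1 -197.8   68. ]
len 197.48213656228407 yaw of y axis 76.50730142692217
grip top [ 547.2 -195.   110. ] [array([ 563.5, -166.7,  110. ]), array([ 548.2, -231.8,  110. ]), array([ 531.8, -222.9,  110. ]), array([ 545.3, -158.7,  110. ])]
free [array([628.9, 270.4,  36. ]), array([648.9, 169.1,  36. ])] lip [array([440.3, 232.1,  25. ]), array([459.7, 134.7,  25. ])]
[188.8  36.4  11. ] 10.899289633736359 width dir 101.16481376749475 101.27505450906372
[ 0.   1.   0.2 -0. ] [[ 0.9  0.4 -0. ]
 [ 0.4 -0.9 -0. ]
 [-0.   0.  -1. ]]
cam in tool [  79.5   -0.1 -143.3] [[ 0.  -1.  -0.3]
 [ 1.   0.  -0. ]
 [ 0.  -0.3  1. ]]
```

```bash
cat >> h.py <<'E'
from scipy.spatial.transform import Rotation as Ro
def Rt(s): return Ro.from_quat(np.array(s['ee_rot'])[[1,2,3,0]]).as_matrix()
def tell(target=None,yaw=None):
    """remaining shift in tool axes (mm) and az (rad) to reach target TCP / yaw(deg) of tool x"""
    s=ctrl.sense();R=Rt(s);y=np.degrees(np.arctan2(R[1,0],R[0,0]))
    print('t',round(s['time_s'],2),'tcp',np.round(s['eef_pos'],1),'yaw',round(y,2),'tilt',np.round(R[:2,2],4),'F',np.round(s['force'],1),'grip',round(s['grip_width'],3),round(s['grip_force'],1),'j',np.round(s['joints'],2))
    if target is not None: print('shift tool',np.round(R.T@(np.array(target)-s['eef_pos']),1))
    if yaw is not None:
        a=np.radians(yaw-y);print('az',round(-a,4))
        if target is not None:
            c=np.cos(np.radians(yaw));d=np.sin(np.radians(yaw));R2=np.array([[c,d,0],[d,-c,0],[0,0,-1]])
            print('shift tool after turn',np.round(R2.T@(np.array(target)-s['eef_pos']),1))
    return s
E
python3 -c "
from h import *
tell([547,-197,231],76.5)"
```

```text
t 0.95 tcp [ 211.1 -480.7  231.3] yaw 23.7 tilt [ 0. -0.] F [ 0.6  0.8 -0.1] grip 0.999 0.0 j [-1.38  0.31  1.5   0.    1.33 -0.22]
shift tool [ 4.216e+02 -1.247e+02  3.000e-01]
az -0.9215
shift tool after turn [3.543e+02 2.604e+02 3.000e-01]
```

Call:
send_rows:
  targets:
    - [-1,0,0,0,0,0,-0.15]
    - [-1,0,0,0,0,0,-0.155]
    - [-1,0,0,0,0,0,-0.155]
    - [-1,0,0,0,0,0,-0.155]
    - [-1,0,0,0,0,0,-0.155]
    - [-1,0,0,0,0,0,-0.15]
    - [-1,0.044,0.0325,0,0,0,0]
    - [-1,0.044,0.0325,0,0,0,0]
    - [-1,0.044,0.0325,0,0,0,0]
    - [-1,0.044,0.0325,0,0,0,0]

```text
time_s: 2.2
eef_pos: [379.9, -338.9, 231.5]
ee_rot: [0.0, 0.786, 0.618, -0.0]
force: [0.4, -1.2, -0.3]
grip_width: 1.0
grip_force: 0.0
```

Call:
send_rows:
  targets:
    - [-1,0.044,0.0325,0,0,0,0]
    - [-1,0.044,0.0325,0,0,0,0]
    - [-1,0.044,0.0325,0,0,0,0]
    - [-1,0.03,0.022,0,0,0,0]
    - [-1,0.014,0.01,0,0,0,0]
    - [-1,0,0,0,0,0,0]
    - [-1,0,0,0,0,0,0]
    - [-1,0,0,0,0,0,0]
    - [-1,0,0,0,0,0,0]
    - [-1,0,0,0,0,0,0]

```text
time_s: 3.45
eef_pos: [545.8, -199.7, 231.3]
ee_rot: [0.0, 0.786, 0.618, -0.0]
force: [-0.3, 0.7, -0.0]
grip_width: 0.998
grip_force: 0.0
```

Run:
```python
from h import *
np.set_printoptions(precision=1,suppress=True)
s=tell([547,-197,73],76.5)
c=shot('wrist','w1')
for q in('roller','stand'): print(q,[(d['point'],round(d['score'],2)) for d in ctrl.landmark_of(q,c)][:3])
for X in([547,-197,110],[547,-197,68],[547,-197,12]): print(proj(c,X))
```

```text
t 3.45 tcp [ 545.8 -199.7  231.3] yaw 76.4 tilt [ 0. -0.] F [-0.3  0.7 -0. ] grip 0.998 0.0 j [-0.6  0.4  1.3 -0.   1.4 -0.3]
shift tool [  2.9   0.5 158.3]
az -0.0018
shift tool after turn [  2.9   0.5 158.3]
roller [([112.8, 191.2], 0.73), ([276.8, 163.4], 0.62)]
stand []
[277.4 192.7]
[277.3 180.3]
[277.1 168. ]
```

View pics/w1.png

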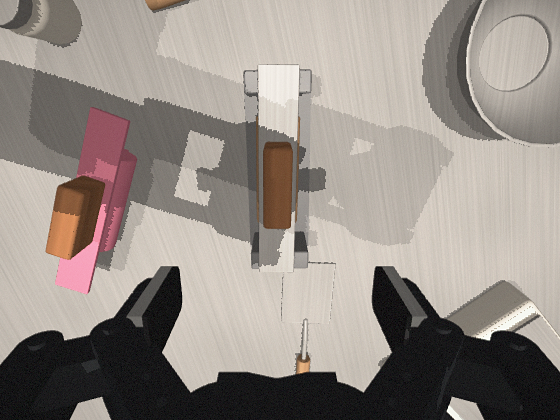

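Wrist view: the roller's bar spans rows 65-272 around column 278, and the grip is at (278,185). The posts stick out evenly on both sides of the bar, and the pink look-alike is to the left. I'll triangulate against the top camera.

Run:
```python
from h import *
np.set_printoptions(precision=1,suppress=True)
c=shot('wrist'); ct=shot('top')
A,ra=tri([(ct,(351.3,111)),(c,(278.5,65))]);B,rb=tri([(ct,(460,135.6)),(c,(278,272))])
print(A,ra,B,rb,np.linalg.norm(A-B),(A+B)/2)
P=[atz(c,p,68) for p in((258,65),(299.5,65),(260.5,271),(297,271))];print('bar wrist',np.mean(P,0),P)
d=P[0]+P[1]-P[2]-P[3];print(np.degrees(np.arctan2(d[1],d[0])),np.linalg.norm(d)/2)
P=[atz(c,p,62) for p in((244,71),(312,69),(251,267),(308,267))];print('posts',np.mean(P,0),P)
P=[atz(c,p,110) for p in((265,142),(292,142),(264,228),(291,228))];print('grip',np.mean(P,0),P)
# height of the grip top: far edge
print(tri([(ct,(409,116.5)),(c,(278,185))]))
for X in([547,-197,110],):
    for sx in(-12,12):
        for sy in(-35,35):
            a=np.radians(-13.5);print(proj(c,[547+sx*np.cos(a)-sy*np.sin(a),-197+sx*np.sin(a)+sy*np.cos(a),110]))
```

```text
[ 570.5 -100.2   68.1] [2.1, 2.1] [ 524.3 -295.5   62.3] [0.1, 0.1] 200.81627587762455 [ 547.4 -197.9   65.2]
bar wrist [ 549.  -194.9   68. ] [array([554.8, -94.4,  68. ]), array([ 589.2, -102.7,   68. ]), array([ 507.6, -286.9,   68. ]), array([ 544.5, -295.8,   68. ])]
76.58523523404915 198.23045956544678
posts [ 548.8 -196.    62. ] [array([541.4, -95.7,  62. ]), array([ 599.7, -108. ,   62. ]), array([ 497.9, -283.2,   62. ]), array([ 556.4, -297.3,   62. ])]
grip [ 548.8 -192.   110. ] [array([ 547.3, -154. ,  110. ]), array([ 568.1, -159. ,  110. ]), array([ 528.6, -224.8,  110. ]), array([ 551.1, -230.2,  110. ])]
(array([ 549. , -194.6,  103. ]), [2.2, 2.2])
[263.4 232. ]
[262.2 150.8]
[291.2 232. ]
[292.4 150.7]
```

Bar length comes out at 198-201 mm, its height at 62-68 mm and the grip top at 103-110 mm. All of these match the wide roller. Grip centre is about (548.5,-196) with yaw 76.5°.

Call:
send_rows:
  targets:
    - [-1,0.004,0.002,0.03,0,0,0]
    - [-1,0,0,0.04,0,0,0]
    - [-1,0,0,0.04,0,0,0]
    - [-1,0,0,0.025,0,0,0]
    - [-1,0,0,0.015,0,0,0]
    - [-1,0,0,0.008,0,0,0]
    - [-1,0,0,0,0,0,0]
    - [0.2,0,0,0,0,0,0]
    - [1,0,0,0,0,0,0]
    - [1,0,0,0,0,0,0]
  squeeze: 80

```text
time_s: 4.95
eef_pos: [549.0, -196.1, 73.7]
ee_rot: [0.0, 0.786, 0.619, 0.0]
force: [0.3, 0.2, -1.3]
grip_width: 0.378
grip_force: 0.0
```

Call:
send_rows:
  targets:
    - [1,0,0,0,0,0,0]
    - [1,0,0,0,0,0,0]
    - [1,0,0,0,0,0,0]
    - [1,0,0,0,0,0,0]
    - [1,0,0,0,0,0,0]
    - [1,0,0,0,0,0,0]
    - [1,0,0,0,0,0,0]
    - [1,0,0,0,0,0,0]
    - [1,0,0,0,0,0,0]
    - [1,0,0,0,0,0,0]

```text
time_s: 6.2
eef_pos: [549.1, -196.2, 73.7]
ee_rot: [0.0, 0.786, 0.619, 0.0]
force: [-0.2, 0.7, 4.9]
grip_width: 0.271
grip_force: 79.2
```

```bash
python3 -c "
from h import *
tell()"
```

```text
t 6.2 tcp [ 549.1 -196.2   73.7] yaw 76.42 tilt [ 0.0007 -0.0004] F [-0.2  0.7  4.9] grip 0.271 79.2 j [-0.54  0.6   1.5  -0.    1.04 -0.31]
```

Call:
send_rows:
  targets:
    - [1,0,0,-0.005,0,0,0]
    - [1,0,0,-0.015,0,0,0]
    - [1,0,0,-0.03,0,0,0]
    - [1,0,0,-0.03,0,0,0]
    - [1,0,0,-0.03,0,0,0]
    - [1,0,0,-0.015,0,0,-0.08]
    - [1,0,0,0,0,0,-0.12]
    - [1,0,0,0,0,0,-0.12]
    - [1,0,0,0,0,0,-0.11]
    - [1,0,0,0,0,0,0]

```text
time_s: 7.45
eef_pos: [548.7, -196.0, 198.8]
ee_rot: [-0.0, 0.636, 0.772, -0.0]
force: [0.1, 0.6, -2.9]
grip_width: 0.274
grip_force: 78.7
```

```bash
python3 -c "
from h import *
tell([500,70,200],101)"
```

```text
t 7.45 tcp [ 548.7 -196.   198.8] yaw 101.0 tilt [-0.  0.] F [ 0.1  0.6 -2.9] grip 0.274 78.7 j [-0.54  0.46  1.37 -0.    1.31 -0.74]
shift tool [270.4   2.9  -1.2]
az 0.0
shift tool after turn [270.4   2.9  -1.2]
```

Call:
send_rows:
  targets:
    - [1,0.02,0,0,0,0,0]
    - [1,0.045,0,0,0,0,0]
    - [1,0.045,0,0,0,0,0]
    - [1,0.05,0,0,0,0,0]
    - [1,0.05,0,0,0,0,0]
    - [1,0.04,0.003,0,0,0,0]
    - [1,0.02,0,0,0,0,0]
    - [1,0,0,0,0,0,0]
    - [1,0,0,0,0,0,0]
    - [1,0,0,0,0,0,0]

```text
time_s: 8.7
eef_pos: [500.1, 68.9, 198.3]
ee_rot: [0.0, 0.636, 0.772, -0.0]
force: [-0.2, 0.4, -3.8]
grip_width: 0.274
grip_force: 78.7
```

Run:
```python
from h import *
np.set_printoptions(precision=1,suppress=True)
tell([485,190,200],101)
c=shot('wrist','w2'); shot('side','s2')
for q in('roller','liner'): print(q,[(d['point'],round(d['score'],2)) for d in ctrl.landmark_of(q,c)][:3])
h=np.array([444,182.3]);a=np.radians(11);u=np.array([np.cos(a),np.sin(a)]);v=np.array([-u[1],u[0]])
for n,x,y,z in(('lipL',6,50,25),('lipR',6,-50,25),('freeL',200,50,35),('freeR',200,-50,35)): print(n,proj(c,[*(h+x*u+y*v),z]))
```

```text
t 8.7 tcp [500.1  68.9 198.3] yaw 100.98 tilt [-0. -0.] F [-0.2  0.4 -3.8] grip 0.274 78.7 j [-0.1  0.3  1.6 -0.   1.2 -0.3]
shift tool [121.8   8.3  -1.7]
az -0.0004
shift tool after turn [121.8   8.3  -1.7]
roller [([277.6, 218.9], 0.73)]
liner [([240.7, 42.0], 0.78)]
lipL [243.3 -23.1]
lipR [246.7 104.2]
freeL [487.2 -27.2]
freeR [465.  104.6]
```

View pics/w2.png

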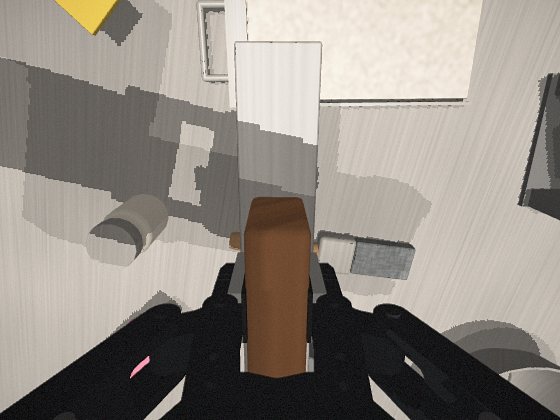

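Wrist view: the sheet's right edge is at row 99, from column 320 to the free corner at (470,98). The lip edge is at column 246 and the handle at (213,40). This agrees with the top-view measurement to about 2-3 mm. The roller is held straight. Next I move over x≈42 mm and descend.

Call:
send_rows:
  targets:
    - [1,0.024,0.002,0,0,0,0]
    - [1,0.04,0.003,0,0,0,0]
    - [1,0.04,0.0035,0,0,0,0]
    - [1,0.02,0,0,0,0,0]
    - [1,0,0,0.02,0,0,0]
    - [1,0,0,0.03,0,0,0]
    - [1,0,0,0.03,0,0,0]
    - [1,0,0,0.02,0,0,0]
    - [1,0,0,0.005,0,0,0]
    - [1,0,0,0,0,0,0]

```text
time_s: 10.15
eef_pos: [484.9, 192.8, 93.7]
ee_rot: [0.0, 0.636, 0.772, 0.0]
force: [-0.1, 0.0, -2.8]
grip_width: 0.273
grip_force: 78.7
```

Run:
```python
from h import *
np.set_printoptions(precision=1,suppress=True)
s=tell([484.7,192.5,82],101)
c=shot('side','s3')
a=np.radians(11)
h=np.array([443.5,184.5]);u=np.array([np.cos(a),np.sin(a)]);print('liner xy',u@(s['eef_pos'][:2]-h))
```

```text
t 10.15 tcp [484.9 192.8  93.7] yaw 101.05 tilt [0. 0.] F [-0.1  0.  -2.8] grip 0.273 78.7 j [ 0.1  0.5  1.7  0.   1.  -0. ]
shift tool [-0.3 -0.3 11.7]
az 0.0008
shift tool after turn [-0.3 -0.2 11.7]
liner xy 42.215085523205744
```

View pics/s3.png

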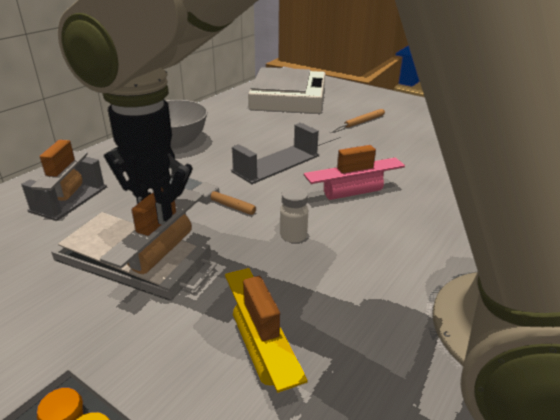

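Side view: the roller sits square across the sheet just inside the lip, at about (163,243). I'll lower it slowly.

Call:
send_rows:
  targets:
    - [1,0,0,0.002,0,0,0]
    - [1,0,0,0.002,0,0,0]
    - [1,0,0,0.001,0,0,0]
    - [1,0,0,0.001,0,0,0]
    - [1,0,0,0.001,0,0,0]
    - [1,0,0,0.0005,0,0,0]
    - [1,0,0,0.0005,0,0,0]
    - [1,0,0,0,0,0,0]
    - [1,0,0,0,0,0,0]
    - [1,0,0,0,0,0,0]

```text
time_s: 11.45
eef_pos: [484.6, 192.9, 85.3]
ee_rot: [0.0, 0.636, 0.772, 0.0]
force: [0.6, -0.6, -3.9]
grip_width: 0.274
grip_force: 78.7
```

Call:
send_rows:
  targets:
    - [1,0,0,0.0005,0,0,0]
    - [1,0,0,0.0005,0,0,0]
    - [1,0,0,0.0005,0,0,0]
    - [1,0,0,0,0,0,0]
    - [1,0,0,0,0,0,0]
    - [1,0,0,0,0,0,0]
    - [1,0,0,0,0,0,0]
    - [1,0,0,0,0,0,0]
    - [1,0,0,0,0,0,0]
    - [1,0,0,0,0,0,0]

```text
time_s: 12.7
eef_pos: [485.1, 192.9, 84.4]
ee_rot: [0.001, 0.636, 0.772, 0.001]
force: [-0.2, -0.6, 6.6]
grip_width: 0.272
grip_force: 79.9
```

About 10 N of contact at x≈42 mm. Now I roll towards the free end (tool +y), sinking gently.

Call:
send_rows:
  targets:
    - [1,0,0.001,0.0002,0,0,0]
    - [1,0,0.002,0.0003,0,0,0]
    - [1,0,0.003,0.0003,0,0,0]
    - [1,0,0.003,0.0003,0,0,0]
    - [1,0,0.003,0.0003,0,0,0]
    - [1,0,0.003,0.0003,0,0,0]
    - [1,0,0.003,0.0003,0,0,0]
    - [1,0,0.002,0.0002,0,0,0]
    - [1,0,0.001,0,0,0,0]
    - [1,0,0,0,0,0,0]

```text
time_s: 13.95
eef_pos: [505.5, 196.9, 81.9]
ee_rot: [0.0, 0.636, 0.772, 0.0]
force: [-0.4, -0.6, 5.8]
grip_width: 0.275
grip_force: 80.0
```

Call:
send_rows:
  targets:
    - [1,0,0.002,0.0001,0,0,0]
    - [1,0,0.003,0.0001,0,0,0]
    - [1,0,0.004,0.0001,0,0,0]
    - [1,0,0.004,0.0001,0,0,0]
    - [1,0,0.004,0,0,0,0]
    - [1,0,0.004,0,0,0,0]
    - [1,0,0.004,0,0,0,0]
    - [1,0,0.003,0,0,0,0]
    - [1,0,0.002,0,0,0,0]
    - [1,0,0,0,0,0,0]

```text
time_s: 15.2
eef_pos: [535.1, 202.5, 81.3]
ee_rot: [0.0, 0.636, 0.772, 0.0]
force: [1.5, -1.4, 4.4]
grip_width: 0.266
grip_force: 80.0
```

Call:
send_rows:
  targets:
    - [1,0,0.002,0.0001,0,0,0]
    - [1,0,0.003,0.0001,0,0,0]
    - [1,0,0.004,0.0001,0,0,0]
    - [1,0,0.004,0.0001,0,0,0]
    - [1,0,0.004,0,0,0,0]
    - [1,0,0.004,0,0,0,0]
    - [1,0,0.004,0,0,0,0]
    - [1,0,0.003,0,0,0,0]
    - [1,0,0.002,0,0,0,0]
    - [1,0,0,0,0,0,0]

```text
time_s: 16.45
eef_pos: [564.5, 208.2, 80.9]
ee_rot: [0.0, 0.636, 0.772, 0.0]
force: [1.1, -1.2, 5.1]
grip_width: 0.267
grip_force: 80.0
```

Call:
send_rows:
  targets:
    - [1,0,0.002,0.0001,0,0,0]
    - [1,0,0.004,0.0001,0,0,0]
    - [1,0,0.004,0.0001,0,0,0]
    - [1,0,0.005,0.0001,0,0,0]
    - [1,0,0.005,0,0,0,0]
    - [1,0,0.005,0,0,0,0]
    - [1,0,0.005,0,0,0,0]
    - [1,0,0.004,0,0,0,0]
    - [1,0,0.002,0,0,0,0]
    - [1,0,0,0,0,0,0]

```text
time_s: 17.7
eef_pos: [599.5, 215.2, 80.3]
ee_rot: [0.0, 0.636, 0.772, -0.0]
force: [0.1, -2.6, 4.2]
grip_width: 0.267
grip_force: 79.9
```

Run:
```python
from h import *
np.set_printoptions(precision=1,suppress=True)
s=tell()
c=shot('side','s4')
a=np.radians(11)
h=np.array([443.5,184.5]);u=np.array([np.cos(a),np.sin(a)]);print('liner x',u@(s['eef_pos'][:2]-h),'y',np.array([-u[1],u[0]])@(s['eef_pos'][:2]-h))
im=cv2.imread('pics/s4.png')[170:310,40:250];cv2.imwrite('pics/s4c.png',cv2.resize(im,None,fx=3.5,fy=3.5,interpolation=cv2.INTER_CUBIC))
```

```text
t 17.7 tcp [599.5 215.2  80.3] yaw 101.05 tilt [ 0. -0.] F [ 0.1 -2.6  4.2] grip 0.267 79.9 j [ 0.2  0.7  1.3 -0.   1.1 -0. ]
liner x 159.02177462681527 y 0.31685906512331175
```

View pics/s4c.png

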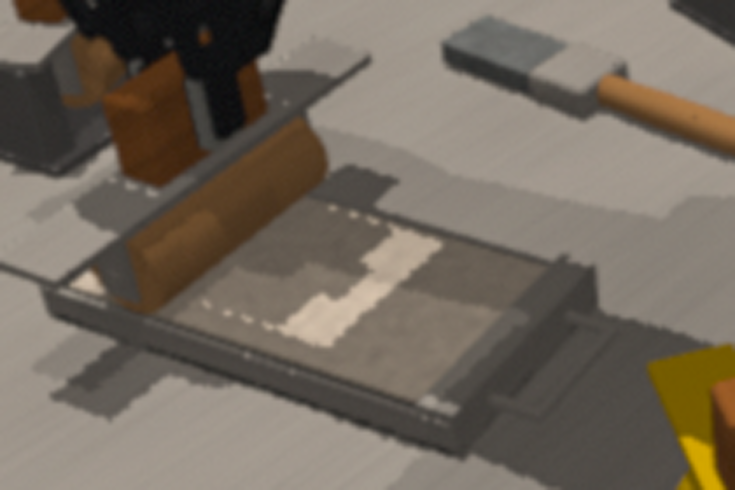

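Side crop: the sheet is now level and flush with the tray rims, and the roller is at the free end with about 8 N of contact. I'll press slightly more, then check.

Call:
send_rows:
  targets:
    - [1,0,0.001,0.0002,0,0,0]
    - [1,0,0.001,0.0002,0,0,0]
    - [1,0,0,0.0002,0,0,0]
    - [1,0,0,0,0,0,0]
    - [1,0,0,0,0,0,0]
    - [1,0,0,0,0,0,0]
    - [1,0,0,0,0,0,0]
    - [1,0,0,0,0,0,0]
    - [1,0,0,0,0,0,0]
    - [1,0,0,0,0,0,0]

```text
time_s: 19.0
eef_pos: [601.5, 215.6, 80.0]
ee_rot: [0.0, 0.636, 0.772, 0.0]
force: [1.3, -3.0, 5.7]
grip_width: 0.27
grip_force: 80.0
```

Call:
send_rows:
  targets:
    - [1,0,0,-0.005,0,0,0]
    - [1,0,0,-0.015,0,0,0]
    - [1,0,0,-0.03,0,0,0]
    - [1,0,0,-0.04,0,0,0]
    - [1,0,0,-0.03,0,0,0]
    - [1,-0.02,-0.007,0,0,0,0]
    - [1,-0.035,-0.012,0,0,0,0]
    - [1,-0.045,-0.015,0,0,0,0]
    - [1,-0.045,-0.015,0,0,0,0]
    - [1,-0.045,-0.015,0,0,0,0]

```text
time_s: 20.25
eef_pos: [573.6, 14.9, 198.6]
ee_rot: [-0.001, 0.636, 0.772, -0.001]
force: [0.4, 0.3, -3.1]
grip_width: 0.276
grip_force: 78.9
```

Call:
send_rows:
  targets:
    - [1,-0.045,-0.015,0,0,0,0]
    - [1,-0.045,-0.015,0,0,0,0]
    - [1,-0.045,-0.015,0,0,0,0]
    - [1,-0.04,-0.012,0,0,0.0,0]
    - [1,-0.02,-0.007,0,0,0,0.07]
    - [1,-0.009,-0.002,0,0,0,0.11]
    - [1,0,0,0,0,0,0.13]
    - [1,0,0,0,0,0,0.12]
    - [1,0,0,0,0,0,0]
    - [1,0,0,0,0,0,0]

```text
time_s: 21.5
eef_pos: [548.5, -195.6, 199.5]
ee_rot: [-0.0, 0.785, 0.619, -0.0]
force: [0.5, 0.2, -3.0]
grip_width: 0.268
grip_force: 78.8
```

Run:
```python
from h import *
np.set_printoptions(precision=1,suppress=True)
s=tell([549.1,-196.2,73.7],76.42)
c=shot('wrist','w5');d=shot('side','s5');t=shot('top','t5')
im=np.zeros((600,800,3),np.uint8)
im[:420,:560]=cv2.imread('pics/w5.png')
im[420:600,:270]=cv2.resize(cv2.imread('pics/s5.png')[95:185,200:335],(270,180))
im[420:600,270:540]=cv2.resize(cv2.imread('pics/s5.png')[200:290,50:185],(270,180))
im[300:600,560:]=cv2.resize(cv2.imread('pics/t5.png')[65:215,130:250],(240,300))
cv2.imwrite('pics/m5.png',im)
print('post tops proj',[proj(c,p) for p in ([541.4,-95.7,62],[599.7,-108,62],[497.9,-283.2,62],[556.4,-297.3,62])])
```

```text
t 21.5 tcp [ 548.5 -195.6  199.5] yaw 76.52 tilt [-0.  0.] F [ 0.5  0.2 -3. ] grip 0.268 78.8 j [-0.5  0.5  1.4  0.   1.3 -0.3]
shift tool [ -0.5   0.8 125.8]
az 0.0018
shift tool after turn [ -0.4   0.7 125.8]
post tops proj [array([238.7,  74.2]), array([314.3,  72.1]), array([247. , 287.2]), array([309.2, 287.4])]
```

View pics/m5.png

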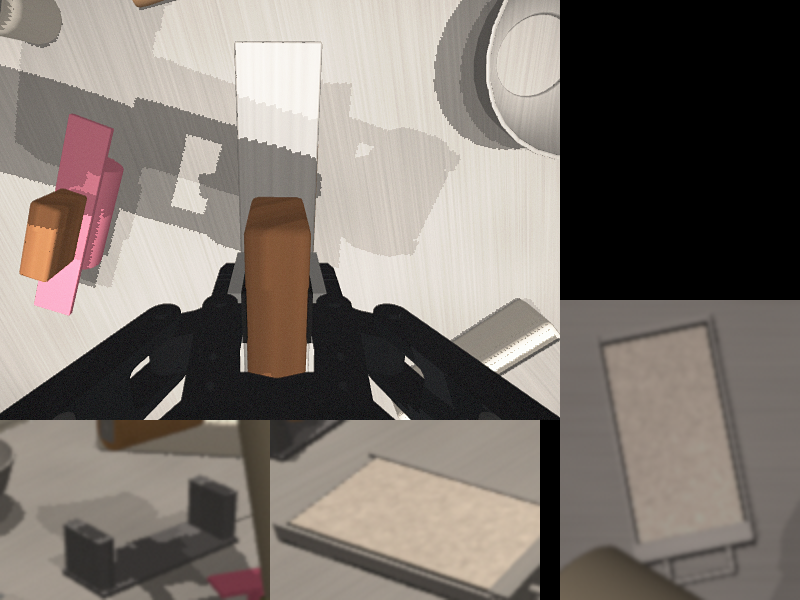

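The mosaic shows the sheet flat and flush in its tray. In the hand the roller looks the same as before rolling (bar at columns 235-322, end at row 42), so it hasn't slipped. The stand is empty and upright. Now I hang the roller back.

Call:
send_rows:
  targets:
    - [1,-0.0005,0.0007,0.02,0,0,0.002]
    - [1,0,0,0.03,0,0,0]
    - [1,0,0,0.03,0,0,0]
    - [1,0,0,0.02,0,0,0]
    - [1,0,0,0.012,0,0,0]
    - [1,0,0,0.006,0,0,0]
    - [1,0,0,0.003,0,0,0]
    - [1,0,0,0,0,0,0]
    - [1,0,0,0,0,0,0]
    - [1,0,0,0,0,0,0]

```text
time_s: 22.9
eef_pos: [549.4, -196.6, 79.1]
ee_rot: [0.0, 0.786, 0.618, 0.0]
force: [0.1, 0.5, -3.2]
grip_width: 0.275
grip_force: 78.9
```

Call:
send_rows:
  targets:
    - [1,0,0,0.001,0,0,0]
    - [1,0,0,0.001,0,0,0]
    - [1,0,0,0.001,0,0,0]
    - [1,0,0,0.001,0,0,0]
    - [1,0,0,0.0005,0,0,0]
    - [1,0,0,0,0,0,0]
    - [1,0,0,0,0,0,0]
    - [1,0,0,0,0,0,0]
    - [1,0,0,0,0,0,0]
    - [1,0,0,0,0,0,0]

```text
time_s: 24.15
eef_pos: [549.3, -196.6, 74.3]
ee_rot: [0.0, 0.786, 0.618, 0.0]
force: [-0.3, 0.6, -2.5]
grip_width: 0.266
grip_force: 78.9
```

```bash
python3 -c "
from h import *
tell([549.1,-196.2,73.7],76.42)"
```

```text
t 24.15 tcp [ 549.3 -196.6   74.3] yaw 76.3 tilt [ 0. -0.] F [-0.3  0.6 -2.5] grip 0.266 78.9 j [-0.54  0.6   1.5   0.    1.04 -0.31]
shift tool [ 0.3 -0.3  0.6]
az -0.002
shift tool after turn [ 0.3 -0.3  0.6]
```

Almost at contact. I lower 1 mm more, then open gently.

Call:
send_rows:
  targets:
    - [1,0,0,0.0005,0,0,0]
    - [1,0,0,0.0005,0,0,0]
    - [1,0,0,0,0,0,0]
    - [1,0,0,0,0,0,0]
    - [0.2,0,0,0,0,0,0]
    - [-0.2,0,0,0,0,0,0]
    - [-0.6,0,0,0,0,0,0]
    - [-1,0,0,0,0,0,0]
    - [-1,0,0,0,0,0,0]
    - [-1,0,0,0,0,0,0]

```text
time_s: 25.4
eef_pos: [549.3, -196.6, 73.3]
ee_rot: [0.0, 0.786, 0.618, 0.0]
force: [0.4, -0.3, -0.4]
grip_width: 0.997
grip_force: 0.0
```

Call:
send_rows:
  targets:
    - [-1,0,0,0,0,0,0]
    - [-1,0,0,-0.01,0,0,0]
    - [-1,0,0,-0.02,0,0,0]
    - [-1,0,0,-0.03,0,0,0]
    - [-1,0,0,-0.04,0,0,0]
    - [-1,0,0,-0.04,0,0,0]
    - [-1,0,0,-0.02,0,0,0]
    - [-1,0,0,0,0,0,0]
    - [-1,0,0,0,0,0,0]
    - [-1,0,0,0,0,0,0]

```text
time_s: 26.65
eef_pos: [548.9, -196.4, 232.2]
ee_rot: [-0.001, 0.786, 0.618, -0.0]
force: [0.1, -0.3, 0.5]
grip_width: 1.001
grip_force: 0.0
```

Run:
```python
from h import *
tell()
c=shot('wrist','w6');d=shot('side','s6')
im=np.zeros((600,800,3),np.uint8)
im[:420,:560]=cv2.imread('pics/w6.png')
im[420:600,:270]=cv2.resize(cv2.imread('pics/s6.png')[95:185,200:335],(270,180))
im[420:600,270:540]=cv2.resize(cv2.imread('pics/s6.png')[200:290,50:185],(270,180))
cv2.imwrite('pics/m6.png',im)
```

```text
t 26.65 tcp [ 548.9 -196.4  232.2] yaw 76.3 tilt [-0.0017  0.001 ] F [ 0.1 -0.3  0.5] grip 1.001 0.0 j [-0.54  0.44  1.31 -0.    1.39 -0.31]
```

View pics/m6.png

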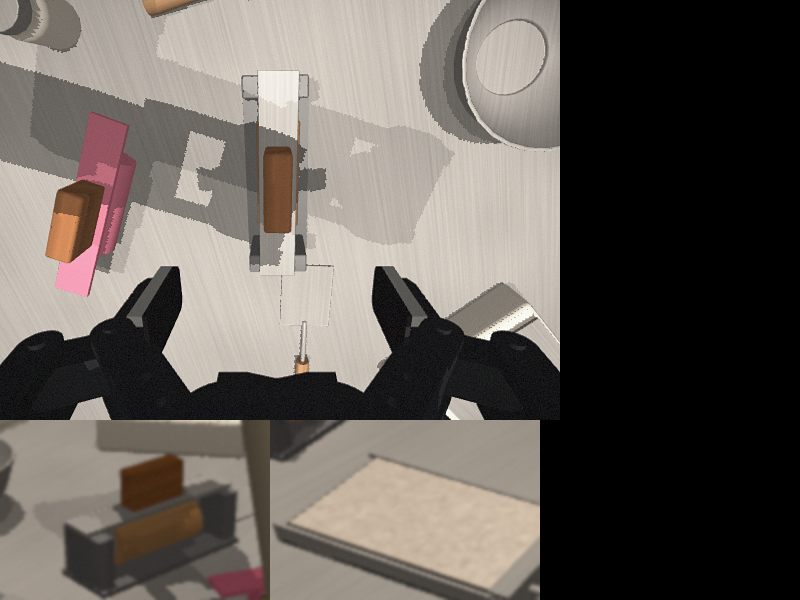

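The roller hangs centred and level on its stand (bar at column 278, rows 70-275, resting on both posts), the sheet is flat, and the gripper is clear.

```bash
python3 -c "
from rig import ctrl
print(ctrl.finish_job())"
```

```text
the job is handed in; nothing more can be done
None
```

I rolled the sheet flat in one pass at about 8–10 N, hung the wide roller back on its own stand centred and level, let go, and handed the job in at about 27 s; no verdict came back.

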